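Rake out the lava stones in the plant tray

ROBOT

A 6-joint arm with a two-finger parallel gripper is mounted at the origin on the work surface. World frame = base frame: x ahead of the robot, y to its left, z up, the work surface at z = 0. Lengths are in m, angles in rad, forces in N, time in s.
With the tool pointing down it reaches from about 0.35 to 0.975 m from the base axis. Payload 4.9 kg.
Tool frame: the origin (TCP) lies on the mounting face of the last link; the fingertips stand 173 mm ahead of it and the grasp point (between the pads) lies ctrl.pinch_z ahead of it (ctrl.pinch_z is the distance from the TCP to the grasp point, in m); z points along the fingers, y is the line along which they close (so a half turn about z gives the same grasp; the last joint's range is limited). The gripper opens to 85 mm and grips with 20 to 120 N. Pads are 22 mm wide; open, the fingers measure 114 mm over their backs; the gripper's body (76 mm by 85 mm) begins 54 mm behind the grasp point. The pads swing forward as they close: fully open they stand 13 mm farther back than shut.
Start: joints at [1.174, 0.053, 1.613, -0, 1.476, -0.119], TCP at [0.171, 0.601, 0.405] pointing down, gripper open.
Joint ranges: [-3.01, 3.01], [-1.01, 2.22], [0.06, 2.58], [-1.02, 4.17], [0.09, 2.62], [-3.14, 3.14]. Speed limits (rad/s): [2.57, 2.57, 3.14, 3.14, 3.14, 3.14].

INTERFACE

Orientations are given as a rotation vector (axis times angle).
In Python, from station import telemetry, eyes, ctrl gives the robot as it stands.
- The arm moves only by the tool apply_moves, never from a script. Its argument "plan" is a list of rows, each a list of 5 numbers: the finger opening in m, from 0 to 0.0854, then the shift along the tool's x, y, z in m, then the turn about the tool's z in rad. In form: [[jaw, x, y, z, roll], ...]. A call has 1 to 12 rows; each row is the pose to reach, as a shift and turn from the pose commanded when the call began, along the tool's axes at that moment; what a row does not reach only later rows make up. A row lasts 1/12 s, in which the tool goes at most 41.7 mm and 7.16 degrees, less where a joint would pass 70% of its speed; a pose out of reach is approached as far as the arm can. A call with a gripper value outside its range is refused whole. The fingers move at their own pace and stop on an object; "newtons" is the grip in N (left out, the last holds). Time passes only in rows, so rows that repeat a pose let the fingers close. It gives the time, the measured TCP pose, the force, the opening and the grip force at its end, in the units of the state.
- telemetry.get_obs(): the state, without advancing time (a new reading comes with each control period).
- eyes.get_image(name): name is "scene" or "side" or "wrist"; returns a dict with "img" (480x640x3 uint8, blue, green, red), "range_z" (480x640 float32, m along the optical axis (not along the pixel's ray), 0 where there is no reading), "K" (3x3 intrinsics, pixels), "pose" (4x4, takes a point from camera to world coordinates); the wrist camera has in their place "hand_eye" (4x4, takes a point from camera to tool coordinates, whose origin is the TCP and whose axes are the flange's). Camera axes: x right, y down, z forward; pixel columns grow to the right and rows downward; lengths in m; the calibration is good to about 2 mm. The wrist camera is an equidistant fisheye: a pixel r from the principal point sees the ray r / f radians off the axis. A picture is of the moment at which its call begins: read the wrist's pose just before it.
- ctrl.finish_job(): hands the job in; it is judged then, once.
Trained networks look in a picture, given as the dict that the camera call returned (one of the last four; its "shot" number tells which), for a name from the list of things; names that differ only in an ending like _2 or _b are one class to them, and where a whole thing is asked for, a point or a joint stands for the part that bears it (a point fixed in the world has none). Each returns a list of dicts, best first, with "confidence" (0 to 1); they miss things now and then, are a little off and sometimes report something else, mostly with a low value. They report only what shows in the picture. A call takes as long as a camera call. They do not tell look-alikes from the thing itself.
- eyes.search_frame(thing, picture): "box" ([left, top, right, bottom] in pixels, round what is visible of it).
- eyes.outline_of(thing, picture): "region" (480x640 bool, what is visible of it) and "box" ([left, top, right, bottom] in pixels, round what is visible of it).
- eyes.tip_of(thing, picture): "point" ([column, row] in pixels: a listed point, or the origin of a listed thing).
The state is a dict: "t": time; "q": joint angles; "dq": joint speeds; "effort": joint torques, N m; "tool_pos": TCP position; "tool_rot": TCP orientation; "contact_force": force on the tool from outside, world axes, zero at the start; "wrist_torque": the same for the moment, N m; "opening": finger opening in m; "grip_force": force on a finger pad.
Only numpy, scipy, OpenCV 4.12 (cv2) and the standard library are available. Lean on these libraries where they do the work, as an engineer would, in place of code of your own. Each camera call takes 0.05 s, during which the arm holds its last target. There are 200 camera calls.

TASK

The lava stones in the green plant tray are heaped at one end. Pick up the hand rake and, with its tines drawn along lightly on the metal bed, spread the stones out one deep along the whole tray, two in each quarter of its length, so that the pots can stand on them again; then lay the rake back in its rest as it was. Never lean hard on the tines, keep every stone in the tray, do not touch the stones with the gripper, and leave the other things on the shelf alone.

Things in the scene. Friction and masses are not known exactly. Their poses are not given: they have to be found in the camera images.
- tray: green sheet-steel plant tray fixed to the shelf. Origin: centre of its underside, on the shelf; y along its length, x across, z up. Inside 300 mm long (y -150 to 150) by 116 mm wide; walls 4 mm thick, their tops 38 mm above the origin. The stones start at the -y end: three rows of two, row centres 53 mm apart (some 15 mm open between rows), two more on top of the end row, 20 mm free behind them
- bed: the tray's bed, a flat slotted aluminium plate, fixed; origin: centre of its top face, 14 mm above the shelf, 24 mm below the wall tops; axes as the tray's. The quarters of the tray's length meet at y = -75, 0 and +75 mm
- rake_grip (a point): hand rake, about 0.25 kg, lying in its rest, tines down; centre of its wooden handle where to hold it, near its balance point. Axes: -y along the handle to the head, x sideways, z up. Handle level, 26 mm wide, 24 mm deep, from 155 mm behind this point to 65 mm ahead. A firm grip (60 N or more) keeps it level in use
- rake_clamp (a point): steel clamp on the rake's handle axis 82 mm ahead of the grip point; it holds the upright stem of the head: a red cross-bar 92 mm wide with a row of six 5 mm tines straight below it. The tips' depth is adjustable: 84 mm below here give or take 12 mm, set differently each time and not measured, so feel for the bed. The tines are sprung, 1 mm per 3 N: 2 to 6 N on the bed is right, over 10 N is too much
- rest_seat (a point): wooden tool rest, fixed: where the rake's grip point is when it lies in the rest, 108 mm above the shelf; -y the way the rake's head points, z up. Two upright boards 12 mm thick, 130 mm behind and 53 mm ahead of this point, each with a notch 32 mm wide at its foot (12 mm below this point) flaring to 42 mm, tops 17 mm above this point. The tines hang beyond the front board, below its top
- stone0_mid (a point): reddish-brown lava stone, an angular lump about 35 x 31 x 20 mm, 28 g; the point is its centre (10 mm above its flat underside when it lies flat; pose axes: z up, x along its 35 mm)
- stone1_mid (a point): reddish-brown lava stone, an angular lump about 35 x 31 x 20 mm, 28 g; the point is its centre (10 mm above its flat underside when it lies flat; pose axes: z up, x along its 35 mm)
- stone2_mid (a point): reddish-brown lava stone, an angular lump about 35 x 31 x 20 mm, 28 g; the point is its centre (10 mm above its flat underside when it lies flat; pose axes: z up, x along its 35 mm)
- stone3_mid (a point): reddish-brown lava stone, an angular lump about 35 x 31 x 20 mm, 28 g; the point is its centre (10 mm above its flat underside when it lies flat; pose axes: z up, x along its 35 mm)
- stone4_mid (a point): reddish-brown lava stone, an angular lump about 35 x 31 x 20 mm, 28 g; the point is its centre (10 mm above its flat underside when it lies flat; pose axes: z up, x along its 35 mm)
- stone5_mid (a point): reddish-brown lava stone, an angular lump about 35 x 31 x 20 mm, 28 g; the point is its centre (10 mm above its flat underside when it lies flat; pose axes: z up, x along its 35 mm)
- stone6_mid (a point): reddish-brown lava stone, an angular lump about 35 x 31 x 20 mm, 28 g; the point is its centre (10 mm above its flat underside when it lies flat; pose axes: z up, x along its 35 mm) (starts on top of the end row)
- stone7_mid (a point): reddish-brown lava stone, an angular lump about 35 x 31 x 20 mm, 28 g; the point is its centre (10 mm above its flat underside when it lies flat; pose axes: z up, x along its 35 mm) (starts on top of the end row)
- canister_mid (a point): screw-top aluminium canister, 62 mm diameter, 108 mm tall; its centre. Bystander
- jar_mid (a point): small glass jar with white twist cap, 52 mm diameter, 65 mm tall; its centre. Bystander
- bell_mid (a point): steel bicycle bell, 55 mm diameter, 44 mm tall; a point 20 mm above the shelf on its axis. Bystander
- mail_key_mid (a point): grey plastic mailbox key, 55 x 25 x 5 mm, lying flat; centre of its bow. Bystander
- peg_mid (a point): wooden clothes peg, 72 x 14 x 10 mm, lying; its centre. Bystander
Things that resemble listed ones, but are neither listed nor needed, are in the scene too. Leave any purple or red look-alike of the part that bears stone3_mid alone.

How it is judged:
By the outcome, as a careful person would: the job done as asked, in the order asked, and still so for the second after the job is handed in, with the robot touching nothing.
It also fails if it takes over 67 s, if anything falls off the work surface, if the arm or the gripper's body presses on something with over 40 N, if the wrist force passes 120 N, or if a joint passes its speed limit or range.

## Working session

There is one attempt and no reset: what is moved stays moved. The work goes in short steps, Python scripts to look and compute and a tool call to move; the robot and the scene stay as the last step left them, time stands still between calls to the robot, and variables do not carry over. Pictures are saved under pics/ and viewed, at most 13 in all, crops included, and the job is handed in when it is done.

Besides the shell and the picture viewer there is one more tool, called after ">>>" as name([rows], argument=value, ...), one row to a line, values as JSON. apply_moves: Moves the arm, as the interface text tells. Its arguments: {"type":"object","properties":{"plan":{"type":"array","items":{"type":"array","items":{"type":"number"}}},"newtons":{"type":"number"}},"required":["plan"]}

```bash
mkdir -p pics; cat > h.py <<'E'
import sys; sys.path[:0]=['.']
import numpy as np, cv2
from scipy.spatial.transform import Rotation as R
from station import telemetry, eyes, ctrl
def pt(p,u,v,k=2):
    u,v=int(round(u)),int(round(v)); w=p['range_z'][max(v-k,0):v+k+1,max(u-k,0):u+k+1]; w=w[w>0]
    if len(w)==0: return None
    return ray(p,u,v,np.median(w))
def ray(p,u,v,z):
    K=p['K']; c=np.array([(u-K[0,2])/K[0,0]*z,(v-K[1,2])/K[1,1]*z,z,1]); return (p['pose']@c)[:3]
E
python3 - <<'E'
from h import *
np.set_printoptions(precision=4,suppress=True)
o=telemetry.get_obs(); print(o['tool_pos'],o['tool_rot'],ctrl.pinch_z,o['opening'],o['t'])
for n in ['scene','side']:
    p=eyes.get_image(n); cv2.imwrite(f'pics/{n}0.png',p['img'])
    print(n,p['pose'],p['K'])
    for t in ['tray','bed','rake_grip','rake_clamp','rest_seat','stone0_mid','canister_mid','jar_mid','bell_mid']:
        for d in eyes.tip_of(t,p)[:10 if t[:2]=='st' else 3]:
            print(t,round(d['confidence'],2),np.round(d['point']),pt(p,*d['point']))
E
```

```text
[0.1713 0.6008 0.4035] [-0.4349 -3.1109  0.003 ] 0.1547 0.08530814429947597 0.0
scene [[ 0.3785  0.5851 -0.7172  1.4409]
 [ 0.9255 -0.2315  0.2996 -0.3273]
 [ 0.0093 -0.7772 -0.6292  0.832 ]
 [ 0.      0.      0.      1.    ]] [[559.7377   0.     321.3815]
 [  0.     559.7377 233.2896]
 [  0.       0.       1.    ]]
tray 0.73 [278. 286.] [ 0.6552 -0.0931  0.0331]
tray 0.71 [296. 276.] [ 0.64   -0.0486  0.0321]
tray 0.23 [252. 287.] [ 0.6578 -0.1473  0.0523]
bed 0.88 [296. 272.] [ 0.6102 -0.038   0.014 ]
rake_grip 0.94 [255. 196.] [ 0.4454 -0.0722  0.1131]
rake_clamp 0.69 [221. 201.] [ 0.4336 -0.1465  0.1111]
stone0_mid 0.63 [245. 278.] [ 0.6135 -0.1499  0.0385]
stone0_mid 0.4 [257. 196.] [ 0.4457 -0.0677  0.1122]
canister_mid 0.8 [154. 269.] [ 0.5575 -0.3183  0.0729]
jar_mid 0.85 [190. 347.] [ 0.808  -0.2947  0.1052]
side [[-0.9962 -0.054   0.0678  0.5018]
 [-0.0866  0.5957 -0.7986  0.8393]
 [ 0.0028 -0.8014 -0.5981  0.6951]
 [ 0.      0.      0.      1.    ]] [[516.8553   0.     315.1532]
 [  0.     516.8553 235.8411]
 [  0.       0.       1.    ]]
tray 0.63 [288. 211.] [ 0.6472 -0.1352  0.0321]
tray 0.56 [294. 248.] [ 0.6198 -0.0195  0.0166]
bed 0.55 [291. 243.] [ 0.628  -0.0345  0.018 ]
bed 0.24 [386. 186.] [ 0.4317 -0.1171  0.1216]
rake_grip 0.57 [385. 207.] [ 0.4356 -0.0351  0.1218]
rake_clamp 0.82 [386. 184.] [ 0.4314 -0.127   0.1206]
rake_clamp 0.36 [282. 238.] [ 0.6465 -0.0307  0.033 ]
rake_clamp 0.34 [385. 208.] [ 0.4357 -0.0321  0.1214]
rest_seat 0.72 [381. 208.] [ 0.4437 -0.031   0.1217]
rest_seat 0.6 [306. 237.] [ 0.5956 -0.0356  0.0354]
stone0_mid 0.48 [311. 209.] [ 0.5943 -0.1361  0.0401]
canister_mid 0.9 [341. 168.] [ 0.5338 -0.2865  0.0655]
canister_mid 0.27 [294. 247.] [ 0.6203 -0.0236  0.0161]
jar_mid 0.91 [257. 177.] [ 0.7428 -0.2705  0.038 ]
jar_mid 0.65 [382. 206.] [ 0.4416 -0.0382  0.1218]
bell_mid 0.83 [197. 338.] [0.7501 0.2632 0.0352]
```

View pics/scene0.png

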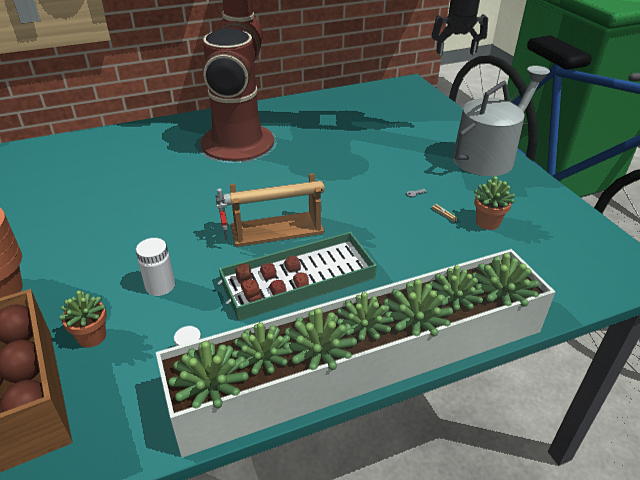

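View pics/side0.png

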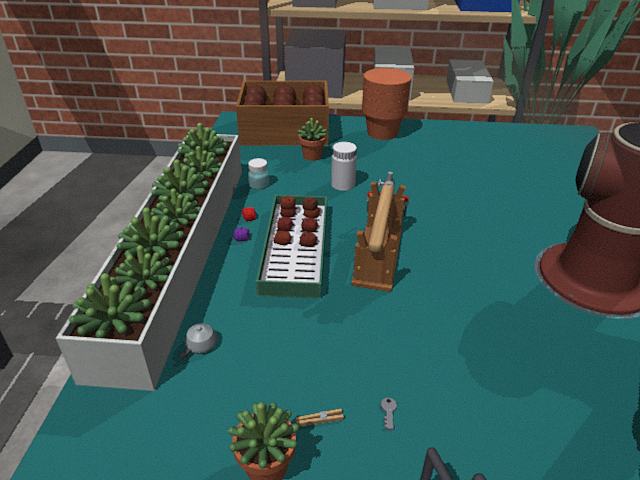

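The scene view shows the tray at (297,275), with stones at its far left (-y) end. The rake is in its rest at (275,195), with its head at (222,205). In the side view the tray is at (295,245) and the rake at (382,220). The red and purple look-alike stones, at (249,213) and (242,233), lie outside the tray beside the planter. The eight reddish-brown stones inside the tray are the ones to spread.

```bash
cat > m.py <<'E'
from h import *
np.set_printoptions(precision=4,suppress=True)
def cloud(p):
    v,u=np.mgrid[:480,:640]; z=p['range_z'].astype(float); K=p['K']
    c=np.stack([(u-K[0,2])/K[0,0]*z,(v-K[1,2])/K[1,1]*z,z],-1)
    return c@p['pose'][:3,:3].T+p['pose'][:3,3]
if __name__=='__main__':
    for n in ['scene','side']:
        p=eyes.get_image(n); X=cloud(p); ok=p['range_z']>0
        hsv=cv2.cvtColor(p['img'],cv2.COLOR_BGR2HSV)
        x,y,z=X[...,0],X[...,1],X[...,2]
        box=ok&(x>.5)&(x<.75)&(y>-.24)&(y<.16)
        m=box&(z>.031)&(z<.043)&(hsv[...,0]>50)&(hsv[...,0]<90)&(hsv[...,1]>60)&(x<.71)
        m=cv2.morphologyEx(m.astype(np.uint8),cv2.MORPH_OPEN,np.ones((1,1)))>0
        print(n,'tray',m.sum(),cv2.minAreaRect(X[m][:,:2].astype(np.float32)*1000),z[m].mean())
        h=ok&(x>.38)&(x<.5)&(y>-.25)&(y<.12)&(z>.115)&(z<.130)
        P=X[h]; d=P[:,:2]-P[:,:2].mean(0); a=np.linalg.svd(d,full_matrices=False)[2][0]; s=d@a
        print('handle',h.sum(),P.mean(0),a,np.degrees(np.arctan2(a[1],a[0])),P[:,:2].mean(0)+a*s.min(),P[:,:2].mean(0)+a*s.max(),np.median(P[:,2]),P[:,2].max())
        print(cv2.minAreaRect(P[:,:2].astype(np.float32)*1000))
        r=ok&(x>.36)&(x<.5)&(y>-.25)&(y<-.1)&(z>.01)&(z<.1)&(hsv[...,1]>170)&((hsv[...,0]<6)|(hsv[...,0]>174))
        if r.sum(): print('red',r.sum(),X[r].min(0),X[r].max(0),X[r].mean(0))
        b=box&(z<.03)&(z>.005)&(hsv[...,1]<40)&(hsv[...,2]>150); print('bed z',np.median(z[b]),b.sum())
        st=box&(z>.02)&(z<.07)&((hsv[...,0]<10)|(hsv[...,0]>172))&(hsv[...,1]>90)
        nl,L,S,C=cv2.connectedComponentsWithStats(st.astype(np.uint8))
        for i in range(1,nl):
            if S[i,4]>30: print(' st',S[i,4],C[i].round(),X[L==i].mean(0),X[L==i][:,2].max())
        pl=ok&(x>.65)&(x<1)&(y>-.3)&(y<.3)&(z>.05); print('planter maxz',np.percentile(z[pl],[50,90,99,100]),'minx near tray',np.percentile(x[pl&(abs(y+.03)<.2)],[0,1,5]))
        i=p['img'][150:330,170:410] if n=='scene' else p['img'][150:310,220:430]
        cv2.imwrite(f'pics/{n}c.png',cv2.resize(i,None,fx=3.3,fy=3.3,interpolation=cv2.INTER_CUBIC))
E
python3 m.py
```

```text
scene tray 1083 ((619.0118408203125, -36.3173828125), (130.2915496826172, 309.7720947265625), 1.7865403890609741) 0.035081600683180066
handle 756 [ 0.443  -0.0345  0.1184] [-0.1433 -0.9897] -98.23612860868201 [0.4604 0.0857] [ 0.4254 -0.1558] 0.11795919533305155 0.12751883252118168
((441.2166442871094, -34.716163635253906), (243.71670532226562, 78.72280883789062), 80.23662567138672)
red 66 [ 0.4167 -0.1567  0.0729] [ 0.4726 -0.1419  0.0836] [ 0.4512 -0.1501  0.0789]
bed z 0.012528707651055071 2129
 st 179 [292. 263.] [ 0.5977 -0.0419  0.0298] 0.03708071648891331
 st 179 [268. 270.] [ 0.6002 -0.0967  0.0299] 0.03688645953535785
 st 539 [248. 283.] [ 0.6349 -0.1502  0.0447] 0.05804756950120282
 st 166 [300. 279.] [ 0.6511 -0.043   0.0309] 0.036843309984372796
 st 171 [277. 287.] [ 0.6536 -0.0942  0.0306] 0.03553717578635218
planter maxz [0.1059 0.1351 0.1589 0.1645] minx near tray [0.6502 0.8015 0.8064]
side tray 804 ((619.1290283203125, -38.504486083984375), (124.22264099121094, 314.9783020019531), 1.8616489171981812) 0.03789208477762802
handle 1088 [ 0.4419 -0.0163  0.1209] [0.1367 0.9906] 82.1433483524415 [ 0.4227 -0.1553] [0.4564 0.0888] 0.121010452255363 0.12998340167247047
((440.15069580078125, -33.335838317871094), (246.44842529296875, 73.86714172363281), 82.03900909423828)
red 32 [ 0.3793 -0.1554  0.0733] [ 0.4678 -0.1138  0.0983] [ 0.4118 -0.1418  0.0819]
bed z 0.016052650929181067 1979
 st 603 [285. 220.] [ 0.6482 -0.0939  0.0366] 0.058620498045825364
 st 412 [310. 214.] [ 0.5954 -0.1205  0.0379] 0.05865003884747522
 st 65 [249. 211.] [ 0.7394 -0.1432  0.0223] 0.02553707622386059
 st 188 [308. 239.] [ 0.5917 -0.0345  0.0321] 0.038753486296072115
planter maxz [0.1118 0.1423 0.1629 0.1666] minx near tray [0.65   0.7999 0.8006]
```

View pics/scenec.png

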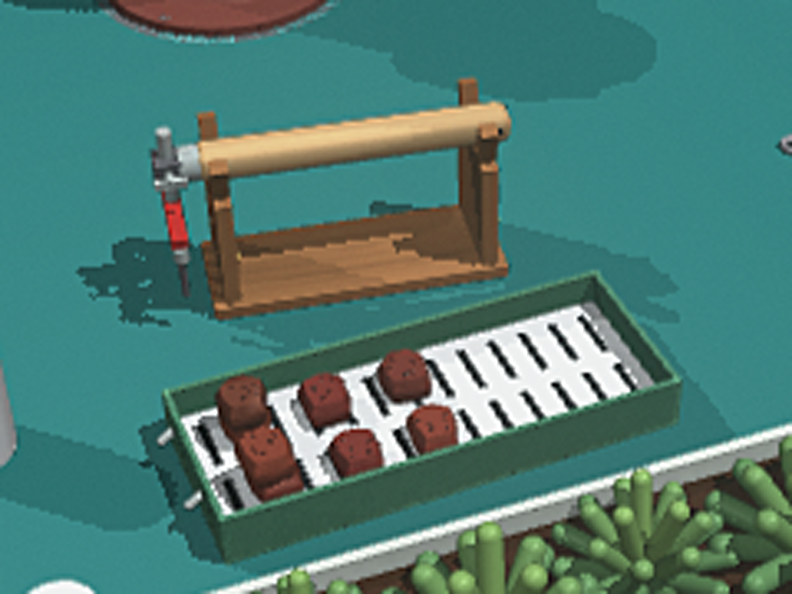

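```bash
cat >> h.py <<'E'
def shift(xy,z,yaw=None,obs=None):
    """shift from current TCP pose to grasp-point target (world xy, z) ; yaw = rake yaw (tool y along rake x)"""
    o=obs or telemetry.get_obs(); M=R.from_rotvec(o['tool_rot']).as_matrix()
    d=M.T@(np.array([*xy,z+ctrl.pinch_z])-o['tool_pos'])
    ty=np.arctan2(M[1,1],M[0,1])   # world heading of tool y
    r=None
    if yaw is not None:
        r=-(yaw-ty); r=(r+np.pi/2)%np.pi-np.pi/2
    return np.round(d,4),r,np.degrees(ty)
E
python3 - <<'E'
from m import *
o=telemetry.get_obs(); print(R.from_rotvec(o['tool_rot']).as_matrix(),o['q'])
print(shift((.4365,-.06),.20,np.radians(-7.9)))
a=np.array([.171,.601]);b=np.array([.437,-.067])
for n in ['scene','side']:
    p=eyes.get_image(n);X=cloud(p);P=X[(p['range_z']>0)]
    t=np.clip((P[:,:2]-a)@(b-a)/((b-a)@(b-a)),0,1); d=np.linalg.norm(P[:,:2]-a-t[:,None]*(b-a),axis=1)
    for lo in np.arange(0,1,.1):
        k=(d<.12)&(t>=lo)&(t<lo+.1)
        print(n,round(lo,1),k.sum(),P[k][:,2].max() if k.any() else None)
E
```

```text
[[-0.9617  0.2743  0.    ]
 [ 0.2743  0.9617  0.    ]
 [-0.      0.     -1.    ]] [ 1.174   0.0527  1.6129 -0.      1.476  -0.119 ]
(array([-0.4362, -0.563 ,  0.05  ]), np.float64(1.4308637177162469), np.float64(74.08245208353932))
scene 0.0 3094 0.39988130129397936
scene 0.1 1041 0.15955204565385772
scene 0.2 1072 0.005186492894635353
scene 0.3 1149 0.0036532138085207944
scene 0.4 1243 0.003964361671364602
scene 0.5 1344 0.0040619808669429824
scene 0.6 1220 0.004067519629001093
scene 0.7 939 0.0037652864287331944
scene 0.8 2051 0.12719403267280538
scene 0.9 2035 0.12151128076039652
side 0.0 0 None
side 0.1 106 0.0035026966917988123
side 0.2 5039 0.005119068681971539
side 0.3 6606 0.00544781001239647
side 0.4 5579 0.0060121082147722715
side 0.5 4586 0.006050515751244712
side 0.6 3832 0.006592285374094176
side 0.7 3245 0.01531512332311602
side 0.8 4243 0.12880057005107792
side 0.9 1774 0.12428565667062874
```

>>> apply_moves([
  [0.085,-0.436,-0.563,0.05,1.43],
  [0.085,-0.436,-0.563,0.05,1.43],
  [0.085,-0.436,-0.563,0.05,1.43],
  [0.085,-0.436,-0.563,0.05,1.43],
  [0.085,-0.436,-0.563,0.05,1.43],
  [0.085,-0.436,-0.563,0.05,1.43],
  [0.085,-0.436,-0.563,0.05,1.43],
  [0.085,-0.436,-0.563,0.05,1.43],
  [0.085,-0.436,-0.563,0.05,1.43],
  [0.085,-0.436,-0.563,0.05,1.43],
  [0.085,-0.436,-0.563,0.05,1.43],
  [0.085,-0.436,-0.563,0.05,1.43],
], newtons=90)

```text
t: 2.2
tool_pos: [0.3569, 0.1362, 0.37]
tool_rot: [2.372, 2.058, 0.003]
contact_force: [0.5, -0.8, 0.2]
opening: 0.085
grip_force: 0.0
```

```bash
python3 - <<'E'
from h import *
o=telemetry.get_obs(); print(o['tool_pos'],o['t'],o['q']); print(shift((.4365,-.06),.20,np.radians(-7.9)))
E
```

```text
[0.35692087 0.13615854 0.36996679] 2.2 [ 1.68957980e-01 -5.72461345e-01  2.18381846e+00  1.50581128e-05
  1.52836462e+00  3.10613064e-01]
(array([-0.183 ,  0.1064,  0.0153]), np.float64(-0.003775218835901706), np.float64(-8.116304106035455))
```

>>> apply_moves([
  [0.085,-0.183,0.106,0.015,0],
  [0.085,-0.183,0.106,0.015,0],
  [0.085,-0.183,0.106,0.015,0],
  [0.085,-0.183,0.106,0.015,0],
  [0.085,-0.183,0.106,0.015,0],
  [0.085,-0.183,0.106,0.015,0],
  [0.085,-0.183,0.106,0.015,0],
  [0.085,-0.183,0.106,0.015,0],
  [0.085,-0.183,0.106,0.015,0],
])

```text
t: 2.95
tool_pos: [0.4367, -0.0567, 0.3547]
tool_rot: [-2.367, -2.066, -0.0]
contact_force: [-0.6, 1.5, 0.3]
opening: 0.0849
grip_force: 0.0
```

```bash
cat >> h.py <<'E'
def wcloud():
    o=telemetry.get_obs(); p=eyes.get_image('wrist'); K=p['K']
    v,u=np.mgrid[:480,:640]; a=(u-K[0,2])/K[0,0]; b=(v-K[1,2])/K[1,1]; r=np.hypot(a,b)+1e-9
    s=np.tan(np.minimum(r,1.4))/r; z=p['range_z'].astype(float)
    c=np.stack([a*s*z,b*s*z,z],-1); H=p['hand_eye']; M=R.from_rotvec(o['tool_rot']).as_matrix()
    X=(c@H[:3,:3].T+H[:3,3])@M.T+o['tool_pos']
    X[p['range_z']<=0]=np.nan
    return o,p,X
E
python3 - <<'E'
from h import *
np.set_printoptions(precision=4,suppress=True)
o,p,X=wcloud(); print(o['tool_pos'],o['t']); cv2.imwrite('pics/w1.png',p['img'])
x,y,z=X[...,0],X[...,1],X[...,2]
h=(x>.38)&(x<.5)&(y>-.25)&(y<.12)&(z>.112)&(z<.125); P=X[h]
print(h.sum(),cv2.minAreaRect(P[:,:2].astype(np.float32)*1000),np.percentile(P,[1,50,99],axis=0))
for yy in np.arange(-.2,.12,.02):
    s=h&(abs(y-yy)<.008)
    if s.sum()>5: print(round(yy,3),s.sum(),x[s].min(),x[s].max(),np.median(x[s]),np.median(z[s]))
for t in ['rake_grip','rake_clamp','rest_seat']:
    for d in eyes.tip_of(t,p)[:2]:
        u,v=map(int,np.round(d['point'])); print(t,d['confidence'],u,v,X[v,u])
E
```

```text
[ 0.4367 -0.0567  0.3547] 2.95
18445 ((438.0619812011719, -37.30345153808594), (245.66212463378906, 74.86003112792969), 82.00811004638672) [[ 0.3957 -0.1492  0.1125]
 [ 0.4403 -0.0183  0.1197]
 [ 0.4842  0.08    0.1246]]
-0.16 126 0.410638711211904 0.4438791428619975 0.4291535065383618 0.11692596401070156
-0.14 657 0.4117784052780456 0.4456567579564862 0.4246112878750066 0.11875137684782763
-0.12 1427 0.38899578678289015 0.4644391946665978 0.43134212545306083 0.11983621972407724
-0.1 1078 0.39118948946769944 0.44243817419824216 0.42688271079283424 0.11974025920384243
-0.08 1044 0.4179667396838164 0.44602109857253674 0.4322359445795796 0.11974092521989411
-0.06 1138 0.4210942628227948 0.4484223028105957 0.43502369302906646 0.1197645592064475
-0.04 1233 0.42423434503725815 0.45160680714047435 0.4378488368375159 0.11977453856423742
-0.02 1284 0.42659078067421735 0.4540035341902714 0.4404664403600871 0.11979720752890989
-0.0 1331 0.42950696096233215 0.4572904429162338 0.4434455140094768 0.11978295439263012
0.02 1347 0.4317456773354047 0.45993359105018417 0.4458090008199461 0.11971294219741851
0.04 1310 0.4350520549344196 0.46264754656096746 0.44880706864510433 0.11970902700283173
0.06 2140 0.4146299923829645 0.48982562042701105 0.45390766280803485 0.1200058533304941
0.08 832 0.41573233838212564 0.4668974957455499 0.4519873309886591 0.11947853862247021
rake_grip 0.6 311 259 [ 0.4348 -0.0617  0.1206]
rake_grip 0.21 589 378 [ 0.5063 -0.0552  0.2659]
rake_clamp 0.82 311 370 [ 0.4242 -0.1383  0.1213]
rest_seat 0.56 310 258 [ 0.4342 -0.0612  0.1198]
```

View pics/w1.png

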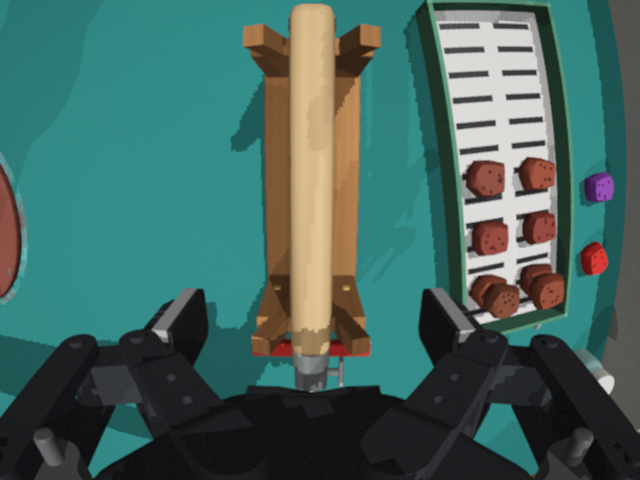

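The wrist view shows the handle axis running along column ~312, with the red bar behind the front board at (312,348). The eight stones are in the tray, and the two look-alikes at (600,187) and (595,258) are outside it. I take the grip point as (0.4345, -0.0617, 0.108).

```bash
python3 - <<'E'
from h import *
print(shift((.4345,-.0617),.107,np.radians(-7.8)))
E
```

```text
(array([-0.0054, -0.0016,  0.0932]), np.float64(0.0012853590911565682), np.float64(-7.726354348917964))
```

>>> apply_moves([
  [0.085,-0.005,-0.002,0.035,0],
  [0.085,-0.005,-0.002,0.065,0],
  [0.085,-0.005,-0.002,0.085,0],
  [0.085,-0.005,-0.002,0.093,0],
  [0.05,-0.005,-0.002,0.093,0],
  [0.02,-0.005,-0.002,0.093,0],
  [0.015,-0.005,-0.002,0.093,0],
  [0.015,-0.005,-0.002,0.093,0],
  [0.015,-0.005,-0.002,0.093,0],
  [0.015,-0.005,-0.002,0.093,0],
], newtons=100)

```text
t: 3.98
tool_pos: [0.4351, -0.0626, 0.2637]
tool_rot: [2.366, 2.062, 0.003]
contact_force: [0.1, -0.1, 5.8]
opening: 0.0246
grip_force: 99.4
```

```bash
python3 - <<'E'
from h import *
o=telemetry.get_obs(); print(o)
E
```

```text
{'t': 3.9833, 'q': array([-3.12625490e-01, -2.81390443e-01,  2.16340880e+00,  4.00998152e-06,
        1.25619840e+00, -1.75615143e-01]), 'dq': array([-7.00967120e-04,  3.16799636e-03, -1.80053898e-03,  1.22076419e-05,
        5.69414698e-03,  1.07931221e-03]), 'effort': array([-8.43826029e-02, -1.95851630e+01, -3.15706158e+01, -2.49937194e-02,
       -2.83945603e-01, -1.62579072e-03]), 'tool_pos': array([ 0.43506667, -0.0626442 ,  0.26366291]), 'tool_rot': array([2.3661129 , 2.06226771, 0.00273482]), 'contact_force': array([ 0.14915161, -0.11534169,  5.8236671 ]), 'wrist_torque': array([ 0.07856334,  0.07787857, -0.03054108]), 'grip_force': 99.44220900535583, 'opening': 0.024640008016686428}
```

>>> apply_moves([
  [0.015,0,0,-0.01,0],
  [0.015,0,0,-0.025,0],
  [0.015,0,0,-0.05,0],
  [0.015,0,0,-0.08,0],
  [0.015,0,0,-0.09,0],
  [0.015,0,0,-0.09,0],
])

```text
t: 4.48
tool_pos: [0.4351, -0.0626, 0.3553]
tool_rot: [2.364, 2.06, 0.006]
contact_force: [-0.2, -0.5, -1.9]
opening: 0.025
grip_force: 98.6
```

```bash
cat >> h.py <<'E'
T=np.array([.619,-.037]); YT=np.radians(1.9)
def tr(x,y): return T+np.array([np.cos(YT)*x-np.sin(YT)*y, np.sin(YT)*x+np.cos(YT)*y])
def inv(P):
    d=np.asarray(P)[...,:2]-T; return np.stack([d[...,0]*np.cos(YT)+d[...,1]*np.sin(YT),-d[...,0]*np.sin(YT)+d[...,1]*np.cos(YT)],-1)
E
python3 - <<'E'
from m import *
o=telemetry.get_obs(); print(o['t'],o['tool_pos'],o['tool_rot'],o['contact_force'],o['wrist_torque'],o['opening'])
# tray refine using both cams
for n in ['scene','side']:
    p=eyes.get_image(n); X=cloud(p); hsv=cv2.cvtColor(p['img'],cv2.COLOR_BGR2HSV); q=o['tool_pos']
    x,y,z=X[...,0],X[...,1],X[...,2]; g=q-[0,0,ctrl.pinch_z]
    a=np.radians(-7.8); f=np.array([np.sin(a),-np.cos(a)]); c=g[:2]+.082*f; side=np.array([np.cos(a),np.sin(a)])
    d=np.stack([(x-c[0])*side[0]+(y-c[1])*side[1],(x-c[0])*f[0]+(y-c[1])*f[1],z-g[2]],-1)
    k=(p['range_z']>0)&(abs(d[...,0])<.06)&(abs(d[...,1])<.03)&(d[...,2]>-.13)&(d[...,2]<.03)
    red=k&(hsv[...,1]>170)&((hsv[...,0]<6)|(hsv[...,0]>174))
    print(n,k.sum(),red.sum(),'head rel min/max',d[k].min(0),d[k].max(0))
    if red.any(): print('red',np.percentile(d[red],[2,50,98],axis=0))
    low=k&(d[...,2]<-.06); 
    if low.any(): print('low',low.sum(),np.percentile(d[low],[2,50,98],axis=0))
print(shift(tr(0,.0475),.2,YT))
E
```

```text
4.4833 [ 0.4351 -0.0626  0.3553] [2.3638 2.0602 0.0056] [-0.165  -0.5349 -1.9222] [-0.0079 -0.0652 -0.0123] 0.02496101105033971
scene 603 68 head rel min/max [-0.0372 -0.03   -0.1287] [0.0538 0.0126 0.0274]
red [[ 0.0031 -0.0025 -0.035 ]
 [ 0.0303  0.0027 -0.0296]
 [ 0.0495  0.0076 -0.0273]]
low 166 [[-0.0302 -0.0297 -0.1274]
 [ 0.0312 -0.0252 -0.0929]
 [ 0.0478  0.0043 -0.063 ]]
side 410 74 head rel min/max [-0.0466 -0.03   -0.1294] [0.0478 0.0118 0.0126]
red [[-0.0419 -0.0045 -0.0376]
 [-0.0272 -0.0009 -0.032 ]
 [ 0.0453  0.0056 -0.0265]]
low 156 [[-0.0425 -0.0299 -0.1225]
 [-0.0165 -0.0221 -0.0766]
 [ 0.0438  0.0064 -0.0622]]
(array([ 0.0972,  0.1718, -0.0039]), np.float64(-0.1702205512793047), np.float64(-7.85291917469436))
```

>>> apply_moves([
  [0.015,0.02,0.035,0,-0.04],
  [0.015,0.04,0.07,0,-0.08],
  [0.015,0.06,0.105,0,-0.12],
  [0.015,0.08,0.14,0,-0.15],
  [0.015,0.092,0.163,0,-0.17],
  [0.015,0.097,0.172,0,-0.17],
  [0.015,0.097,0.172,0,-0.17],
])

```text
t: 5.17
tool_pos: [0.6188, 0.011, 0.3483]
tool_rot: [-2.181, -2.256, 0.004]
contact_force: [-0.7, -0.3, -3.0]
opening: 0.0246
grip_force: 103.6
```

```bash
cat > look.py <<'E'
from m import *
def stones(n='side',save=None):
    p=eyes.get_image(n); X=cloud(p); hsv=cv2.cvtColor(p['img'],cv2.COLOR_BGR2HSV)
    if save: cv2.imwrite(save,p['img'])
    t=inv(X); z=X[...,2]; ins=(p['range_z']>0)&(abs(t[...,0])<.058)&(abs(t[...,1])<.15)
    st=ins&(z>.018)&(z<.075)&((hsv[...,0]<12)|(hsv[...,0]>170))&(hsv[...,1]>70)&(hsv[...,2]<170)
    st&=~((hsv[...,1]>200)&(hsv[...,2]>150))
    k,L,S,C=cv2.connectedComponentsWithStats(cv2.erode(st.astype(np.uint8),np.ones((2,2))))
    for i in range(1,k):
        if S[i,4]>15:
            m=L==i; mm=1000*np.column_stack([t[m],z[m]]); print(n,S[i,4],C[i].round(),'lo',np.percentile(mm,3,axis=0).round(),'hi',np.percentile(mm,97,axis=0).round())
    return p,X,t
def tines(p,X,t,o):
    g=o['tool_pos']; gz=g[2]-ctrl.pinch_z; gt=inv(g)
    d=t-gt; k=(p['range_z']>0)&(abs(d[...,0])<.055)&(abs(d[...,1]+.083)<.02)&(X[...,2]<gz-.02)&(X[...,2]>gz-.1)
    print('tines rel y',np.percentile(d[k][:,1],[5,50,95])*1000,'x',np.percentile(d[k][:,0],[2,98])*1000,'zmin',(X[...,2][k].min()-gz)*1000)
if __name__=='__main__':
    o=telemetry.get_obs(); print(o['t'],'grip in tray',inv(o['tool_pos'])*1000,o['tool_pos'],'F',o['contact_force'],o['wrist_torque'])
    M=R.from_rotvec(o['tool_rot']).as_matrix(); print('yaw',np.degrees(np.arctan2(M[1,1],M[0,1])))
    for n in ['side','scene']:
        p,X,t=stones(n); tines(p,X,t,o)
E
python3 - <<'E'
from look import *
o=telemetry.get_obs(); print(o['t'],inv(o['tool_pos']),o['contact_force'],o['wrist_torque'])
for n in ['side','scene']:
    p,X,t=stones(n); tines(p,X,t,o)
    hsv=cv2.cvtColor(p['img'],cv2.COLOR_BGR2HSV); z=X[...,2]
    g=(p['range_z']>0)&(z>.03)&(z<.044)&(hsv[...,0]>50)&(hsv[...,0]<85)&(abs(t[...,0])<.08)&(abs(t[...,1])<.175)
    q=t[g]*1000
    for name,k in [('+y end',(q[:,1]>135)&(abs(q[:,0])<45)),('-y end',(q[:,1]<-135)&(abs(q[:,0])<45)),('+x',(q[:,0]>45)&(abs(q[:,1])<140)),('-x',(q[:,0]<-45)&(abs(q[:,1])<140))]:
        w=q[k]; 
        if len(w)>5:
            c=1 if 'y' in name else 0; s=np.polyfit(w[:,1-c],w[:,c],1); print(n,name,len(w),'mean',w[:,c].mean().round(1),np.percentile(w[:,c],[3,97]).round(1),'slope deg',np.degrees(s[0]).round(2))
p=eyes.get_image('side');cv2.imwrite('pics/s2.png',cv2.resize(p['img'][130:330,200:440],None,fx=3,fy=3))
E
```

```text
5.1667 [0.0014 0.048 ] [-0.7246 -0.3231 -2.9699] [-0.0125  0.0395 -0.0365]
side 352 [310. 215.] lo [ -42. -114.   21.] hi [-13. -43.  57.]
side 160 [308. 239.] lo [-43. -11.  20.] hi [-14.  14.  38.]
side 92 [282. 240.] lo [12.  0. 21.] hi [42. 11. 35.]
tines rel y [-91.286  -86.4712 -82.3336] x [-45.4153  46.505 ] zmin -76.2233054939298
side +y end 245 mean 151.2 [147.2 153.7] slope deg -0.32
side -y end 61 mean -152.7 [-157.5 -149.2] slope deg 0.48
side +x 228 mean 59.3 [57.7 61.9] slope deg 0.03
side -x 161 mean -60.1 [-61.9 -58.1] slope deg 0.0
scene 158 [292. 264.] lo [-37. -16.  20.] hi [-9.  9. 35.]
scene 481 [248. 283.] lo [ -28. -126.   26.] hi [ 45. -99.  54.]
scene 150 [269. 271.] lo [-34. -70.  20.] hi [ -8. -46.  35.]
scene 141 [301. 280.] lo [ 19. -18.  25.] hi [46.  6. 35.]
scene 144 [278. 287.] lo [ 20. -70.  25.] hi [ 45. -46.  35.]
tines rel y [-93.6115 -89.9457 -83.8817] x [-42.3682  46.6882] zmin -80.74297480617571
scene +y end 92 mean 151.3 [148.6 154.4] slope deg 0.11
scene -y end 84 mean -152.3 [-155.1 -149.7] slope deg 0.28
scene +x 478 mean 61.1 [57.  64.5] slope deg -0.01
scene -x 385 mean -59.0 [-63.5 -55.2] slope deg 0.14
```

View pics/s2.png

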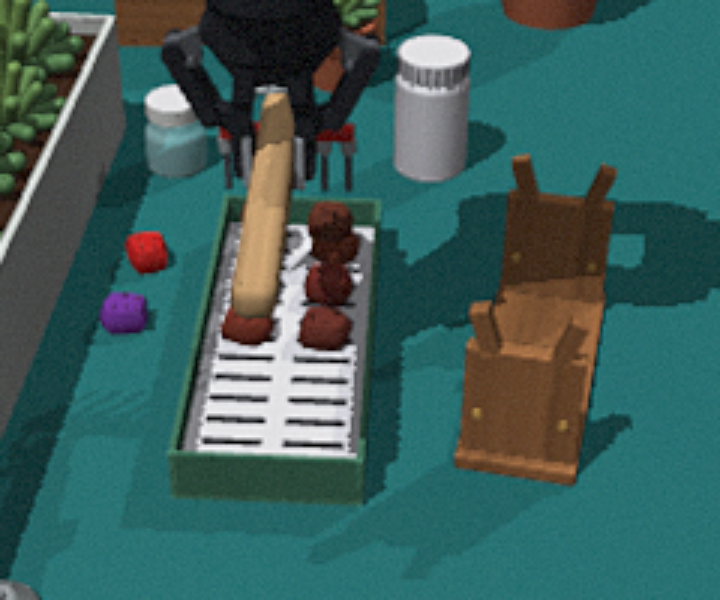

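The side view shows the rake held level with its tines at (285,165), above the tray. Eight stones are in the tray and the look-alikes at (145,250) and (122,313) are outside it. Next I lower the tines into the gap behind the front row.

>>> apply_moves([
  [0.015,0.007,-0.001,0.025,0],
  [0.015,0.007,-0.001,0.055,0],
  [0.015,0.007,-0.001,0.071,0],
  [0.015,0.007,-0.001,0.073,0],
  [0.015,0.007,-0.001,0.073,0],
])

```text
t: 5.73
tool_pos: [0.6152, 0.0167, 0.2771]
tool_rot: [-2.184, -2.255, 0.004]
contact_force: [-0.3, -0.4, -1.4]
opening: 0.0247
grip_force: 103.7
```

```bash
python3 - <<'E'
from look import *
o=telemetry.get_obs(); print(o['t'],o['tool_pos'],inv(o['tool_pos']),o['contact_force'],o['wrist_torque'])
for n in ['side','scene']:
    p=eyes.get_image(n); X=cloud(p); t=inv(X); hsv=cv2.cvtColor(p['img'],cv2.COLOR_BGR2HSV); z=X[...,2]
    gray=(hsv[...,1]<60)&(p['range_z']>0)&(abs(t[...,0])<.05)&(abs(t[...,1]+.031)<.03)&(z>.022)&(z<.075)
    q=np.column_stack([t[gray],z[gray]])*1000; print(n,gray.sum(),np.percentile(q,[1,10,50,90,99],axis=0))
    if n=='side': a=cv2.resize(p['img'][170:290,240:360],(480,480))
    else: b=cv2.resize(p['img'][200:320,220:340],(480,480))
cv2.imwrite('pics/d3.png',cv2.resize(np.hstack([a,b]),(800,400)))
E
```

```text
5.7333 [0.6152 0.0167 0.2771] [-0.0021  0.0538] [-0.2654 -0.3647 -1.4364] [0.0265 0.0215 0.0087]
side 70 [[-46.305  -58.1668  22.8305]
 [-44.7579 -46.9318  29.3271]
 [-25.4252 -34.8154  52.4808]
 [ 42.3513 -11.0511  69.7739]
 [ 45.1623  -6.4882  74.5694]]
scene 141 [[-42.4787 -46.6823  23.1322]
 [-39.0276 -37.4523  32.15  ]
 [  9.9269 -35.6439  55.8773]
 [ 43.9272 -32.7011  69.7104]
 [ 46.8141 -16.3478  73.8587]]
```

View pics/d3.png

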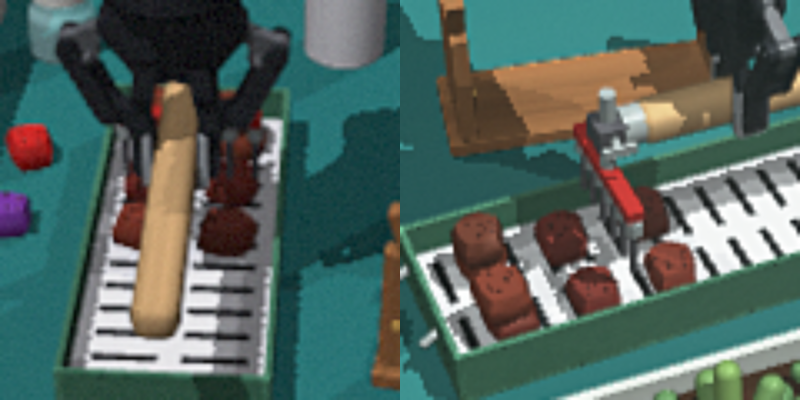

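The tines hang in the gap between rows 2 and 3, at (635,265) in the right half of the picture. Now I feel for the bed.

>>> apply_moves([
  [0.015,0.002,0.002,0.004,0],
  [0.015,0.002,0.002,0.008,0],
  [0.015,0.002,0.002,0.009,0],
  [0.015,0.002,0.002,0.009,0],
])

```text
t: 6.17
tool_pos: [0.6186, 0.0193, 0.2696]
tool_rot: [-2.184, -2.258, 0.0]
contact_force: [-0.1, 0.4, -2.6]
opening: 0.0245
grip_force: 103.7
```

```bash
cat > s.py <<'E'
from h import *
o=telemetry.get_obs(); M=R.from_rotvec(o['tool_rot']).as_matrix()
print('t',o['t'],'grip tray mm',(inv(o['tool_pos'])*1000).round(1),'tine y',((inv(o['tool_pos'])[1]-.087)*1000).round(1),'z',o['tool_pos'][2].round(4),'F',o['contact_force'].round(2),'M',o['wrist_torque'].round(3),'yaw off',np.degrees(np.arctan2(M[1,1],M[0,1])-YT).round(2),'tilt',M[:2,2].round(4))
E
python3 s.py
```

```text
t 6.1667 grip tray mm [ 1.5 56.3] tine y -30.7 z 0.2696 F [-0.12  0.39 -2.61] M [-0.017  0.056  0.048] yaw off -0.0 tilt [-0.0002 -0.    ]
```

>>> apply_moves([
  [0.015,0,-0.001,0.002,0],
  [0.015,0,-0.001,0.004,0],
  [0.015,0,-0.001,0.004,0],
])

```text
t: 6.42
tool_pos: [0.6174, 0.0192, 0.2651]
tool_rot: [-2.184, -2.257, 0.001]
contact_force: [-0.1, -0.1, -2.6]
opening: 0.0246
grip_force: 103.7
```

```bash
python3 s.py
```

```text
t 6.4167 grip tray mm [ 0.2 56.2] tine y -30.8 z 0.2651 F [-0.07 -0.07 -2.57] M [-0.033  0.032  0.017] yaw off -0.01 tilt [-0.0009  0.0001]
```

>>> apply_moves([
  [0.015,0,0,0.002,0],
  [0.015,0,0,0.002,0],
])

```text
t: 6.58
tool_pos: [0.6175, 0.0192, 0.2632]
tool_rot: [-2.184, -2.257, 0.001]
contact_force: [0.0, -0.2, -3.1]
opening: 0.0245
grip_force: 103.7
```

>>> apply_moves([
  [0.015,0,0,0.002,0],
  [0.015,0,0,0.002,0],
])

```text
t: 6.75
tool_pos: [0.6175, 0.0192, 0.2613]
tool_rot: [-2.184, -2.257, 0.0]
contact_force: [-0.3, 0.4, -2.2]
opening: 0.0246
grip_force: 103.7
```

>>> apply_moves([
  [0.015,0,0,0.0015,0],
  [0.015,0,0,0.0015,0],
])

```text
t: 6.92
tool_pos: [0.6175, 0.0192, 0.2599]
tool_rot: [-2.184, -2.258, 0.0]
contact_force: [-0.4, -1.1, -2.3]
opening: 0.0243
grip_force: 103.7
```

>>> apply_moves([
  [0.015,0,0,0.002,0],
  [0.015,0,0,0.002,0],
])

```text
t: 7.08
tool_pos: [0.6175, 0.0192, 0.2578]
tool_rot: [-2.184, -2.257, 0.0]
contact_force: [0.5, -0.0, -2.1]
opening: 0.0245
grip_force: 103.7
```

>>> apply_moves([
  [0.015,0,0,0.0015,0],
  [0.015,0,0,0.0015,0],
])

```text
t: 7.25
tool_pos: [0.6175, 0.0192, 0.2563]
tool_rot: [-2.184, -2.258, 0.001]
contact_force: [-0.7, -0.4, -2.9]
opening: 0.0244
grip_force: 103.7
```

>>> apply_moves([
  [0.015,0,0,0.0015,0],
  [0.015,0,0,0.0015,0],
])

```text
t: 7.42
tool_pos: [0.6175, 0.0192, 0.2549]
tool_rot: [-2.184, -2.258, 0.0]
contact_force: [-0.7, -0.3, -2.1]
opening: 0.024
grip_force: 103.7
```

>>> apply_moves([
  [0.015,0,0,0.0015,0],
  [0.015,0,0,0.0015,0],
])

```text
t: 7.58
tool_pos: [0.6175, 0.0192, 0.2534]
tool_rot: [-2.184, -2.258, 0.0]
contact_force: [0.3, 0.4, -2.2]
opening: 0.0241
grip_force: 103.7
```

```bash
python3 s.py; python3 - <<'E'
from look import *
for n in ['side','scene']:
    p=eyes.get_image(n); X=cloud(p); t=inv(X); hsv=cv2.cvtColor(p['img'],cv2.COLOR_BGR2HSV); z=X[...,2]
    red=(p['range_z']>0)&(abs(t[...,0])<.055)&(abs(t[...,1]+.031)<.03)&(z>.05)&(z<.085)&(hsv[...,1]>170)&(hsv[...,2]>120)&((hsv[...,0]<6)|(hsv[...,0]>174))
    print(n,red.sum(),np.percentile(1000*np.column_stack([t[red],z[red]]),[5,50,95],axis=0) if red.any() else '')
E
```

```text
t 7.5833 grip tray mm [ 0.4 56.2] tine y -30.8 z 0.2534 F [ 0.32  0.45 -2.24] M [ 0.07   0.031 -0.006] yaw off -0.01 tilt [-0.0005  0.    ]
side 9 [[ 21.3436 -36.0694  69.5715]
 [ 22.0158 -31.0212  74.101 ]
 [ 23.8385 -26.2612  75.3311]]
scene 103 [[-35.5945 -35.7977  67.698 ]
 [ 21.6731 -32.4105  69.8621]
 [ 46.9124 -26.0992  71.9471]]
```

>>> apply_moves([
  [0.015,0,0,0.0015,0],
  [0.015,0,0,0.0015,0],
])

```text
t: 7.85
tool_pos: [0.6176, 0.0192, 0.252]
tool_rot: [-2.184, -2.258, 0.0]
contact_force: [0.0, -0.2, -2.4]
opening: 0.0246
grip_force: 103.7
```

>>> apply_moves([
  [0.015,0,0,0.0015,0],
  [0.015,0,0,0.0015,0],
])

```text
t: 8.02
tool_pos: [0.6175, 0.0192, 0.2503]
tool_rot: [-2.184, -2.257, 0.001]
contact_force: [-0.4, -0.3, -2.6]
opening: 0.0243
grip_force: 103.7
```

```bash
python3 s.py
```

```text
t 8.0167 grip tray mm [ 0.4 56.2] tine y -30.8 z 0.2503 F [-0.43 -0.3  -2.64] M [-0.005  0.007 -0.003] yaw off -0.01 tilt [-0.0006  0.    ]
```

>>> apply_moves([
  [0.015,0,0,0.0015,0],
  [0.015,0,0,0.0015,0],
])

```text
t: 8.18
tool_pos: [0.6175, 0.0192, 0.2488]
tool_rot: [-2.184, -2.257, 0.001]
contact_force: [-0.5, 0.3, -2.4]
opening: 0.0243
grip_force: 103.7
```

>>> apply_moves([
  [0.015,0,0,0.0015,0],
  [0.015,0,0,0.0015,0],
])

```text
t: 8.35
tool_pos: [0.6177, 0.0192, 0.2477]
tool_rot: [2.184, 2.258, 0.0]
contact_force: [-0.6, 0.8, -0.3]
opening: 0.0242
grip_force: 103.7
```

```bash
python3 s.py
```

```text
t 8.35 grip tray mm [ 0.5 56.2] tine y -30.8 z 0.2477 F [-0.6   0.77 -0.31] M [-0.074  0.048 -0.036] yaw off -0.01 tilt [ 0.0001 -0.    ]
```

>>> apply_moves([
  [0.015,0.002,0,0.0005,0],
  [0.015,0.007,0,0.0005,0],
  [0.015,0.013,0,0.0005,0],
  [0.015,0.02,0,0.0005,0],
  [0.015,0.027,0,0.0005,0],
  [0.015,0.034,0,0.0005,0],
  [0.015,0.041,0,0.0005,0],
  [0.015,0.048,0,0.0005,0],
  [0.015,0.055,0,0.0005,0],
])

```text
t: 9.1
tool_pos: [0.6158, 0.075, 0.2473]
tool_rot: [2.184, 2.258, -0.0]
contact_force: [-0.3, -2.3, -0.4]
opening: 0.0242
grip_force: 103.7
```

```bash
python3 s.py; python3 look.py
```

```text
t 9.1 grip tray mm [  0.5 112. ] tine y 25.0 z 0.2473 F [-0.3  -2.29 -0.41] M [-0.543 -0.    -0.023] yaw off 0.01 tilt [ 0.0001 -0.0002]
9.1 grip in tray [  0.4948 112.0389] [0.6158 0.075  0.2473] F [-0.2966 -2.288  -0.4148] [-0.543  -0.0003 -0.0234]
yaw 1.9086515795315453
side 41 [313. 202.] lo [ -39. -117.   45.] hi [-25. -99.  57.]
side 61 [307. 222.] lo [-28. -95.  23.] hi [-13. -44.  37.]
side 160 [309. 252.] lo [-45.  33.  21.] hi [-21.  57.  37.]
side 25 [275. 252.] lo [33. 41. 20.] hi [42. 52. 37.]
tines rel y [-94.3538 -78.9721 -63.8285] x [-53.7606  53.8281] zmin -80.21886510992205
scene 18 [317. 257.] lo [-28.  48.  21.] hi [-14.  56.  35.]
scene 495 [248. 283.] lo [ -29. -126.   25.] hi [ 44. -99.  54.]
scene 155 [269. 271.] lo [-35. -71.  21.] hi [ -8. -47.  35.]
scene 85 [324. 274.] lo [23. 27. 25.] hi [48. 54. 59.]
scene 140 [278. 287.] lo [ 21. -70.  25.] hi [ 46. -46.  35.]
tines rel y [-100.0611  -88.6398  -67.5275] x [-49.1868  47.6612] zmin -83.81549596268289
```

>>> apply_moves([
  [0.015,0.005,0,0.0003,0],
  [0.015,0.012,0,0.0003,0],
  [0.015,0.019,0,0.0003,0],
  [0.015,0.026,0,0.0003,0],
  [0.015,0.033,0,0.0003,0],
  [0.015,0.04,0,0.0003,0],
  [0.015,0.047,0,0.0003,0],
  [0.015,0.054,0,0.0003,0],
  [0.015,0.06,0,0.0003,0],
  [0.015,0.064,0,0.0003,0],
  [0.015,0.066,0,0.0003,0],
  [0.015,0.066,0,0.0003,0],
])

```text
t: 10.2
tool_pos: [0.6136, 0.1407, 0.2469]
tool_rot: [-2.184, -2.258, -0.001]
contact_force: [-0.3, -0.7, -0.0]
opening: 0.0243
grip_force: 103.8
```

```bash
python3 s.py
```

```text
t 10.2 grip tray mm [  0.5 177.8] tine y 90.8 z 0.2469 F [-0.28 -0.74 -0.02] M [-0.328 -0.029 -0.014] yaw off 0.02 tilt [-0.      0.0005]
```

>>> apply_moves([
  [0.015,-0.003,0,0,0],
  [0.015,-0.003,0,-0.03,0],
  [0.015,-0.01,0,-0.055,0],
  [0.015,-0.04,0,-0.055,0],
  [0.015,-0.08,0,-0.055,0],
  [0.015,-0.12,0,-0.055,0],
  [0.015,-0.155,0,-0.055,0],
  [0.015,-0.174,0,-0.055,0],
  [0.015,-0.176,0,-0.055,0],
  [0.015,-0.176,0,-0.05,0],
  [0.015,-0.176,0,-0.035,0],
  [0.015,-0.176,0,-0.032,0],
])

```text
t: 11.2
tool_pos: [0.6184, -0.0347, 0.2758]
tool_rot: [-2.181, -2.255, 0.003]
contact_force: [-0.5, 0.1, -2.3]
opening: 0.0246
grip_force: 103.7
```

```bash
python3 s.py; python3 look.py; python3 - <<'E'
from look import *
a=eyes.get_image('side')['img'][170:290,230:350];b=eyes.get_image('scene')['img'][200:320,210:390]
cv2.imwrite('pics/d4.png',np.hstack([cv2.resize(a,(320,320)),cv2.resize(b,(480,320))]))
E
```

```text
t 11.2 grip tray mm [-0.5  2.3] tine y -84.7 z 0.2758 F [-0.54  0.15 -2.32] M [0.035 0.044 0.014] yaw off 0.02 tilt [-0.0044  0.002 ]
11.2 grip in tray [-0.5374  2.3073] [ 0.6184 -0.0347  0.2758] F [-0.5363  0.1493 -2.3243] [0.0354 0.0444 0.0136]
yaw 1.9216612364339951
side 244 [311. 219.] lo [ -42. -104.   21.] hi [-14. -42.  45.]
side 18 [283. 212.] lo [  32. -103.   21.] hi [ 39. -96.  33.]
side 55 [281. 223.] lo [ 29. -63.  21.] hi [ 40. -42.  38.]
side 194 [277. 272.] lo [13. 99. 21.] hi [ 42. 121.  37.]
side 199 [306. 273.] lo [-45.  99.  20.] hi [-18. 122.  38.]
tines rel y [-101.89    -87.8107  -65.5885] x [-43.9096  44.5873] zmin -99.85167081524632
scene 135 [338. 250.] lo [-38.  93.  21.] hi [-11. 118.  35.]
scene 131 [349. 265.] lo [20. 93. 25.] hi [ 45. 116.  35.]
scene 482 [248. 283.] lo [ -29. -126.   25.] hi [ 44. -99.  54.]
scene 72 [272. 271.] lo [-33. -59.  20.] hi [ -7. -46.  35.]
scene 143 [278. 287.] lo [ 21. -69.  25.] hi [ 45. -46.  35.]
tines rel y [-100.8784  -88.5255  -66.4707] x [-41.8512  47.2096] zmin -99.88167178063084
```

View pics/d4.png

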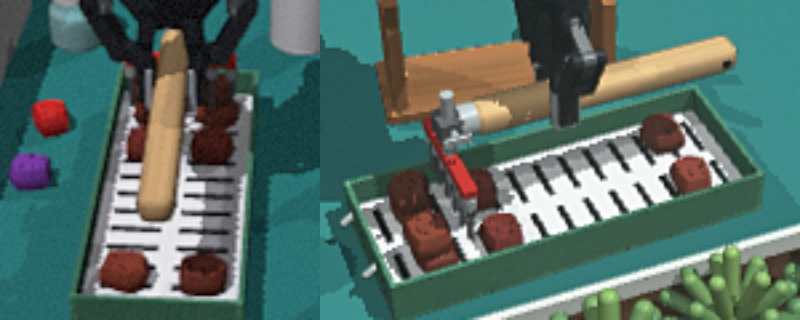

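The front row is now in the last quarter, at (662,130) and (690,175). The tines are in the gap behind row 2, at (470,205).

>>> apply_moves([
  [0.015,0.0,0.001,0.01,0],
  [0.015,0.0,0.001,0.02,0],
  [0.015,0.0,0.001,0.025,0],
  [0.015,0.0,0.001,0.025,0],
])

```text
t: 11.73
tool_pos: [0.6195, -0.0355, 0.2513]
tool_rot: [-2.182, -2.255, 0.004]
contact_force: [-1.3, -0.3, -2.5]
opening: 0.0244
grip_force: 103.7
```

```bash
python3 s.py
```

```text
t 11.7333 grip tray mm [0.6 1.5] tine y -85.5 z 0.2513 F [-1.34 -0.27 -2.5 ] M [ 0.017  0.033 -0.016] yaw off -0.0 tilt [-0.0042  0.0008]
```

>>> apply_moves([
  [0.015,0.0,0,0.002,0],
  [0.015,0.0,0,0.0037,0],
  [0.015,0.0,0,0.0037,0],
])

```text
t: 11.98
tool_pos: [0.6205, -0.0358, 0.2501]
tool_rot: [-2.185, -2.258, -0.0]
contact_force: [0.4, -0.6, -3.5]
opening: 0.024
grip_force: 103.7
```

```bash
python3 s.py
```

```text
t 11.9833 grip tray mm [1.5 1.1] tine y -85.9 z 0.2501 F [ 0.35 -0.63 -3.47] M [ 0.021 -0.009  0.012] yaw off -0.02 tilt [-0.  0.]
```

>>> apply_moves([
  [0.015,0.0,0,0.001,0],
  [0.015,0.0,0,0.0025,0],
  [0.015,0.0,0,0.0025,0],
])

```text
t: 12.23
tool_pos: [0.6206, -0.0358, 0.2478]
tool_rot: [2.184, 2.258, 0.001]
contact_force: [0.6, 1.2, -1.1]
opening: 0.0248
grip_force: 103.8
```

```bash
python3 s.py
```

```text
t 12.2333 grip tray mm [1.6 1.2] tine y -85.8 z 0.2478 F [ 0.63  1.22 -1.12] M [-0.022 -0.096  0.036] yaw off -0.0 tilt [ 0.0007 -0.0002]
```

>>> apply_moves([
  [0.015,0.002,0,0.0008,0],
  [0.015,0.007,-0.001,0.0008,0],
  [0.015,0.014,-0.001,0.0008,0],
  [0.015,0.021,-0.001,0.0008,0],
  [0.015,0.028,-0.001,0.0008,0],
  [0.015,0.035,-0.001,0.0008,0],
  [0.015,0.042,-0.001,0.0008,0],
  [0.015,0.049,-0.001,0.0008,0],
  [0.015,0.056,-0.001,0.0008,0],
  [0.015,0.063,-0.001,0.0008,0],
])

```text
t: 13.07
tool_pos: [0.6174, 0.0279, 0.247]
tool_rot: [2.184, 2.258, -0.0]
contact_force: [-0.6, -2.2, 0.3]
opening: 0.0244
grip_force: 103.8
```

```bash
python3 s.py
```

```text
t 13.0667 grip tray mm [ 0.5 65. ] tine y -22.0 z 0.247 F [-0.57 -2.21  0.32] M [-0.717 -0.022 -0.04 ] yaw off -0.0 tilt [ 0.0001 -0.0002]
```

>>> apply_moves([
  [0.015,0.006,0,0,0],
  [0.015,0.013,0,0,0],
  [0.015,0.02,0,0,0],
  [0.015,0.027,0,0,0],
  [0.015,0.033,0,0,0],
  [0.015,0.038,0,0,0],
  [0.015,0.041,0,0,0],
  [0.015,0.041,0,0,0],
  [0.015,0.038,0,0,0],
  [0.015,0.038,0,-0.03,0],
  [0.015,0.03,0,-0.065,0],
  [0.015,0.0,0,-0.065,0],
])

```text
t: 14.07
tool_pos: [0.6191, 0.0294, 0.3191]
tool_rot: [2.176, 2.258, 0.015]
contact_force: [1.8, -0.8, 1.1]
opening: 0.0244
grip_force: 104.0
```

```bash
python3 s.py; python3 look.py
```

```text
t 14.0667 grip tray mm [ 2.3 66.3] tine y -20.7 z 0.3191 F [ 1.79 -0.81  1.12] M [-0.009 -0.152 -0.028] yaw off 0.21 tilt [0.0108 0.0027]
14.0667 grip in tray [ 2.3255 66.3203] [0.6191 0.0294 0.3191] F [ 1.7913 -0.8142  1.116 ] [-0.0093 -0.1519 -0.0283]
yaw 2.1055685538186344
side 150 [312. 210.] lo [ -44. -112.   20.] hi [-16. -94.  57.]
side 170 [308. 250.] lo [-43.  28.  20.] hi [-16.  50.  38.]
side 192 [277. 272.] lo [13. 99. 20.] hi [ 42. 121.  38.]
side 191 [306. 273.] lo [-45. 100.  20.] hi [-17. 122.  38.]
tines rel y [-91.0221 -86.5131 -82.2473] x [-43.1101  49.3153] zmin -79.15902880605324
scene 150 [338. 250.] lo [-37.  93.  21.] hi [-12. 118.  35.]
scene 137 [309. 259.] lo [-37.  21.  20.] hi [-10.  46.  34.]
scene 130 [349. 265.] lo [20. 93. 25.] hi [ 46. 116.  35.]
scene 489 [248. 283.] lo [ -29. -126.   25.] hi [ 45. -99.  54.]
scene 127 [319. 275.] lo [22. 22. 26.] hi [47. 45. 35.]
tines rel y [-99.9377 -96.3736 -90.2516] x [-38.7347  49.7056] zmin -83.65839741111863
```

>>> apply_moves([
  [0.015,-0.03,0,0,0],
  [0.015,-0.065,0,0,0],
  [0.015,-0.095,0,0,0],
  [0.015,-0.112,0,0,0],
  [0.015,-0.1165,0,0,0],
  [0.015,-0.1165,0,0.01,0],
  [0.015,-0.1165,0,0.01,0],
])

```text
t: 14.75
tool_pos: [0.6202, -0.0886, 0.2986]
tool_rot: [-2.182, -2.254, 0.002]
contact_force: [-1.3, -0.1, -3.4]
opening: 0.0244
grip_force: 103.7
```

```bash
python3 s.py; python3 - <<'E'
from look import *
p=eyes.get_image('scene'); X=cloud(p); t=inv(X); hsv=cv2.cvtColor(p['img'],cv2.COLOR_BGR2HSV); z=X[...,2]
ok=p['range_z']>0
red=ok&(abs(t[...,0])<.06)&(t[...,1]<-.11)&(t[...,1]>-.17)&(z>.07)&(z<.13)&(hsv[...,1]>170)&(hsv[...,2]>120)&((hsv[...,0]<6)|(hsv[...,0]>174))
print('bar',np.percentile(1000*np.column_stack([t[red],z[red]]),[3,50,97],axis=0))
top=ok&(z>.052)&(z<.06)&(abs(t[...,0])<.058)&(abs(t[...,1]+.11)<.03)
for s in (-1,1):
    m=top&(t[...,0]*s>0); print('top',s,m.sum(),np.percentile(1000*np.column_stack([t[m],z[m]]),[2,50,98],axis=0))
a=eyes.get_image('side')['img'][160:260,240:340];b=p['img'][200:320,190:340]
cv2.imwrite('pics/d5.png',np.hstack([cv2.resize(a,(300,300)),cv2.resize(b,(450,300))]))
E
```

```text
t 14.75 grip tray mm [ -0.5 -51.6] tine y -138.6 z 0.2986 F [-1.25 -0.1  -3.43] M [-0.005  0.063  0.002] yaw off -0.04 tilt [-0.0046  0.0025]
bar [[ -38.9563 -143.5568  112.304 ]
 [  24.6321 -138.6551  115.2405]
 [  46.1849 -133.3816  117.158 ]]
top -1 52 [[ -36.0137 -115.7136   52.0231]
 [ -22.5934 -108.5883   53.1409]
 [  -7.7723  -98.7705   55.7391]]
top 1 78 [[  15.1361 -125.6765   52.0131]
 [  27.821  -115.0382   53.029 ]
 [  41.4475 -101.3402   54.6464]]
```

View pics/d5.png

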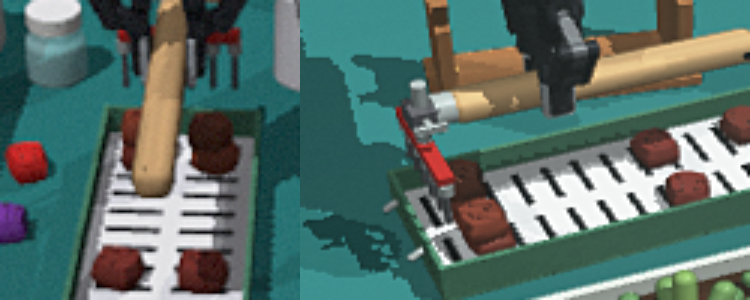

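Rows 2 and 3 are spread. The tines stand behind the two stacked stones, at (445,205) in the right half. I lower them to the level of the upper stones.

>>> apply_moves([
  [0.015,0,0,0.01,0],
  [0.015,0,0,0.02,0],
  [0.015,0,0,0.026,0],
  [0.015,0,0,0.0265,0],
  [0.015,0,0,0.0265,0],
])

```text
t: 15.27
tool_pos: [0.6208, -0.0889, 0.2741]
tool_rot: [-2.183, -2.257, 0.002]
contact_force: [-1.0, 0.5, -2.9]
opening: 0.0244
grip_force: 103.7
```

```bash
python3 s.py
```

```text
t 15.2667 grip tray mm [  0.1 -51.9] tine y -138.9 z 0.2741 F [-0.98  0.48 -2.91] M [0.031 0.027 0.032] yaw off 0.01 tilt [-0.0021  0.0006]
```

>>> apply_moves([
  [0.015,0.004,0,0,0],
  [0.015,0.008,0,0,0],
  [0.015,0.012,0,0,0],
  [0.015,0.016,0,0,0],
  [0.015,0.02,0,0,0],
  [0.015,0.024,0,0,0],
  [0.015,0.026,0,0,0],
  [0.015,0.026,0,0,0],
])

```text
t: 15.93
tool_pos: [0.6203, -0.0627, 0.2755]
tool_rot: [2.184, 2.258, 0.0]
contact_force: [-0.3, -0.3, -2.9]
opening: 0.0244
grip_force: 103.7
```

```bash
python3 s.py; python3 look.py
```

```text
t 15.9333 grip tray mm [  0.5 -25.7] tine y -112.7 z 0.2755 F [-0.34 -0.31 -2.9 ] M [-0.074  0.001  0.01 ] yaw off 0.02 tilt [0.0002 0.0001]
15.9333 grip in tray [  0.4915 -25.742 ] [ 0.6203 -0.0627  0.2755] F [-0.3443 -0.3124 -2.9024] [-0.0735  0.0014  0.0096]
yaw 1.92417286687085
side 56 [283. 207.] lo [ 29. -99.  23.] hi [ 39. -81.  58.]
side 144 [311. 209.] lo [ -44. -105.   22.] hi [-13. -81.  57.]
side 161 [279. 249.] lo [16. 29. 21.] hi [43. 51. 38.]
side 170 [308. 250.] lo [-43.  29.  21.] hi [-16.  51.  37.]
side 186 [277. 271.] lo [13. 99. 21.] hi [ 42. 121.  38.]
side 197 [306. 273.] lo [-45.  99.  22.] hi [-17. 123.  38.]
tines rel y [-89.9739 -78.8517 -64.2405] x [-45.7197  45.9006] zmin -99.8664259347754
scene 150 [338. 250.] lo [-39.  93.  21.] hi [-12. 117.  35.]
scene 139 [309. 259.] lo [-36.  22.  21.] hi [-10.  45.  35.]
scene 131 [349. 265.] lo [20. 93. 24.] hi [ 46. 115.  35.]
scene 23 [255. 267.] lo [-34. -91.  44.] hi [ -8. -84.  54.]
scene 130 [319. 275.] lo [23. 21. 26.] hi [48. 45. 35.]
scene 61 [241. 279.] lo [ -32. -123.   21.] hi [ -11. -112.   35.]
scene 246 [257. 290.] lo [  19. -122.   24.] hi [ 44. -85.  54.]
tines rel y [-96.0871 -88.1462 -65.5263] x [-40.2259  47.794 ] zmin -99.91899334301007
```

>>> apply_moves([
  [0.015,0.004,0,0,0],
  [0.015,0.008,0,0,0],
  [0.015,0.012,0,0,0],
  [0.015,0.016,0,0,0],
  [0.015,0.02,0,0,0],
  [0.015,0.024,0,0,0],
  [0.015,0.028,0,0,0],
  [0.015,0.03,0,0,0],
  [0.015,0.03,0,0,0],
])

```text
t: 16.78
tool_pos: [0.6193, -0.0327, 0.2753]
tool_rot: [-2.184, -2.258, 0.0]
contact_force: [0.4, -0.1, -2.9]
opening: 0.0249
grip_force: 103.7
```

```bash
python3 s.py; python3 look.py; python3 - <<'E'
from look import *
a=eyes.get_image('side')['img'][160:260,240:340];b=eyes.get_image('scene')['img'][220:320,210:360]
cv2.imwrite('pics/d6.png',np.hstack([cv2.resize(a,(320,320)),cv2.resize(b,(480,320))]))
E
```

```text
t 16.7833 grip tray mm [0.4 4.3] tine y -82.7 z 0.2753 F [ 0.39 -0.05 -2.9 ] M [ 0.046  0.031 -0.041] yaw off 0.03 tilt [-0.0002  0.0002]
16.7833 grip in tray [0.444  4.2761] [ 0.6193 -0.0327  0.2753] F [ 0.394  -0.0504 -2.8979] [ 0.0465  0.0305 -0.0408]
yaw 1.9258261982543239
side 144 [311. 215.] lo [ -44. -114.   25.] hi [-13. -60.  48.]
side 37 [283. 217.] lo [ 30. -99.  27.] hi [ 38. -57.  49.]
side 98 [277. 250.] lo [25. 29. 20.] hi [45. 51. 37.]
side 161 [308. 250.] lo [-43.  29.  20.] hi [-16.  50.  38.]
side 188 [277. 272.] lo [ 13. 101.  21.] hi [ 42. 121.  38.]
side 202 [306. 273.] lo [-45.  99.  21.] hi [-18. 122.  38.]
tines rel y [-90.7658 -75.0339 -63.9536] x [-42.7719  45.5025] zmin -99.8048205245679
scene 139 [338. 250.] lo [-38.  93.  20.] hi [-11. 118.  35.]
scene 146 [308. 259.] lo [-36.  21.  20.] hi [-9. 45. 35.]
scene 131 [349. 265.] lo [20. 93. 24.] hi [ 45. 116.  35.]
scene 161 [244. 278.] lo [ -37. -123.   21.] hi [ -9. -99.  35.]
scene 130 [319. 275.] lo [23. 21. 25.] hi [47. 46. 35.]
scene 119 [273. 286.] lo [ 19. -76.  21.] hi [ 42. -60.  46.]
scene 170 [253. 294.] lo [  18. -123.   25.] hi [ 45. -98.  35.]
tines rel y [-99.4122 -88.3621 -66.9299] x [-41.0315  48.2008] zmin -99.48551924456822
```

View pics/d6.png

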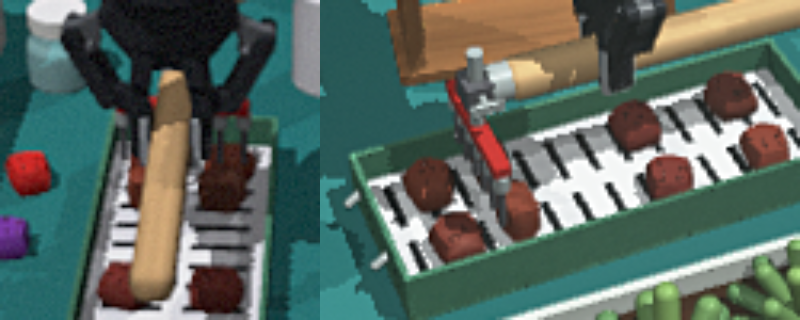

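The two upper stones came off the end row. They now stand on edge in front of the tines, at (520,210) in the right half. A further push at this height will tip them flat.

>>> apply_moves([
  [0.015,0.004,0,0,0],
  [0.015,0.008,0,0,0],
  [0.015,0.012,0,0,0],
  [0.015,0.016,0,0,0],
  [0.015,0.02,0,0,0],
  [0.015,0.022,0,0,0],
  [0.015,0.022,0,0,0],
])

```text
t: 17.57
tool_pos: [0.6186, -0.0106, 0.2753]
tool_rot: [-2.184, -2.258, -0.0]
contact_force: [0.7, -0.9, -2.7]
opening: 0.0241
grip_force: 103.7
```

```bash
python3 s.py; python3 look.py
```

```text
t 17.5667 grip tray mm [ 0.4 26.4] tine y -60.6 z 0.2753 F [ 0.66 -0.91 -2.66] M [ 0.034 -0.049  0.036] yaw off 0.03 tilt [-0.0001  0.0001]
17.5667 grip in tray [ 0.4301 26.3593] [ 0.6186 -0.0106  0.2753] F [ 0.6556 -0.9093 -2.6596] [ 0.034  -0.0492  0.0359]
yaw 1.933098861223387
side 55 [312. 211.] lo [ -35. -116.   20.] hi [-25. -95.  38.]
side 90 [308. 228.] lo [-40. -51.  21.] hi [-12. -28.  38.]
side 81 [276. 249.] lo [29. 28. 22.] hi [45. 50. 38.]
side 167 [308. 250.] lo [-43.  29.  20.] hi [-16.  50.  38.]
side 191 [277. 272.] lo [ 13. 100.  20.] hi [ 42. 122.  38.]
side 185 [306. 273.] lo [-45.  99.  22.] hi [-18. 122.  37.]
tines rel y [-91.1441 -84.5664 -64.8907] x [-43.8982  45.5218] zmin -99.04876867341733
scene 142 [338. 250.] lo [-37.  92.  21.] hi [-11. 118.  35.]
scene 143 [309. 259.] lo [-35.  22.  20.] hi [-9. 46. 35.]
scene 131 [349. 265.] lo [20. 93. 24.] hi [ 46. 115.  35.]
scene 154 [244. 277.] lo [ -37. -123.   21.] hi [-10. -99.  34.]
scene 130 [319. 275.] lo [22. 21. 25.] hi [47. 45. 35.]
scene 135 [285. 283.] lo [ 11. -53.  20.] hi [ 40. -29.  35.]
scene 170 [253. 294.] lo [  18. -124.   24.] hi [ 44. -98.  35.]
tines rel y [-93.1194 -88.2012 -66.4869] x [-40.0132  48.6938] zmin -99.89113308416958
```

All eight stones now lie flat, two in each quarter. I raise the rake and take it back to the rest.

>>> apply_moves([
  [0.015,-0.002,0,-0.005,0],
  [0.015,-0.002,0,-0.03,0],
  [0.015,-0.002,0,-0.065,0],
  [0.015,-0.002,0,-0.09,0],
  [0.015,-0.002,0,-0.09,0],
  [0.015,-0.002,0,-0.09,0],
])

```text
t: 18.17
tool_pos: [0.6192, -0.0137, 0.3682]
tool_rot: [2.182, 2.254, 0.005]
contact_force: [-0.7, 0.2, -3.7]
opening: 0.0246
grip_force: 103.8
```

```bash
cat > r.py <<'E'
from h import *
o=telemetry.get_obs(); M=R.from_rotvec(o['tool_rot']).as_matrix()
G=R.from_rotvec([2.3661129,2.06226771,0.00273482]).as_matrix(); a=np.arctan2(G[1,1],G[0,1])
print(np.degrees(a),'to rest',shift((.43507,-.06264),.26366-ctrl.pinch_z,a),o['tool_pos'],o['t'],o['contact_force'],M[:2,2])
E
python3 r.py
python3 - <<'E'
from look import *
p,X,t=stones('side'); p,X,t=stones('scene')
b=p['img'][220:320,210:360]; cv2.imwrite('pics/d7.png',cv2.resize(b,(750,500)))
E
```

```text
-7.850129706555522 to rest (array([-0.0428, -0.1862,  0.1036]), np.float64(0.1696714731419231), np.float64(1.8713296082439745)) [ 0.61923715 -0.01365954  0.36815423] 18.1667 [-0.65772945  0.22598878 -3.73033054] [ 0.00501168 -0.00080375]
side 132 [312. 211.] lo [ -44. -117.   21.] hi [-14. -94.  38.]
side 144 [287. 227.] lo [  6. -50.  21.] hi [ 33. -26.  38.]
side 125 [309. 228.] lo [-39. -48.  22.] hi [-14. -28.  38.]
side 164 [279. 249.] lo [16. 29. 21.] hi [43. 50. 38.]
side 169 [307. 250.] lo [-43.  27.  20.] hi [-16.  50.  37.]
side 188 [277. 272.] lo [13. 99. 21.] hi [ 42. 122.  38.]
side 200 [306. 273.] lo [-45. 100.  20.] hi [-18. 122.  38.]
scene 143 [338. 250.] lo [-38.  93.  21.] hi [-12. 118.  35.]
scene 147 [308. 259.] lo [-36.  21.  22.] hi [-10.  45.  35.]
scene 129 [349. 265.] lo [20. 93. 25.] hi [ 45. 116.  35.]
scene 330 [280. 276.] lo [-30. -56.  21.] hi [ 39. -30.  35.]
scene 154 [244. 277.] lo [ -37. -123.   21.] hi [ -9. -98.  35.]
scene 128 [319. 275.] lo [23. 21. 25.] hi [47. 46. 35.]
scene 168 [253. 294.] lo [  17. -123.   24.] hi [ 44. -98.  35.]
```

View pics/d7.png

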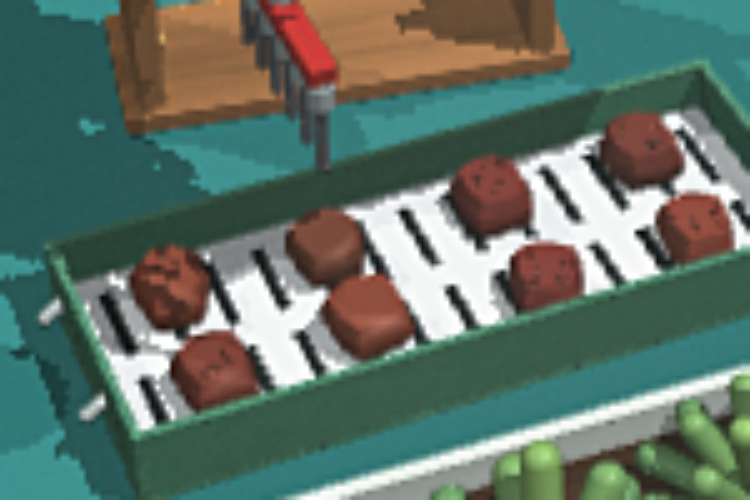

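The picture shows all eight stones one deep, two in each quarter. Next I take the rake back above the rest.

>>> apply_moves([
  [0.015,-0.006,-0.028,0,0.02],
  [0.015,-0.014,-0.06,0,0.05],
  [0.015,-0.022,-0.095,0,0.08],
  [0.015,-0.03,-0.13,0,0.12],
  [0.015,-0.038,-0.162,0,0.15],
  [0.015,-0.042,-0.18,0,0.17],
  [0.015,-0.043,-0.186,0,0.17],
  [0.015,-0.043,-0.186,0.04,0.17],
  [0.015,-0.043,-0.186,0.06,0.17],
  [0.015,-0.043,-0.186,0.06,0.17],
  [0.015,-0.043,-0.186,0.06,0.17],
])

```text
t: 19.18
tool_pos: [0.4338, -0.0621, 0.3032]
tool_rot: [-2.364, -2.062, 0.004]
contact_force: [0.2, -0.3, -1.5]
opening: 0.0245
grip_force: 103.4
```

```bash
python3 r.py
```

```text
-7.850129706555522 to rest (array([-0.0004,  0.0016,  0.0395]), np.float64(0.00043358513777969065), np.float64(-7.825287108101148)) [ 0.43377189 -0.06209505  0.30316074] 19.1833 [ 0.20378934 -0.27389293 -1.53809472] [-0.00486646  0.00172859]
```

>>> apply_moves([
  [0.015,-0.0005,0.0015,0.012,0],
  [0.015,-0.0005,0.0015,0.022,0],
  [0.015,-0.0005,0.0015,0.03,0],
  [0.015,-0.0005,0.0015,0.032,0],
  [0.015,-0.0005,0.0015,0.032,0],
  [0.015,-0.0005,0.0015,0.032,0],
])

```text
t: 19.68
tool_pos: [0.4358, -0.0631, 0.2738]
tool_rot: [2.368, 2.064, 0.0]
contact_force: [0.8, 0.4, -1.4]
opening: 0.0243
grip_force: 103.5
```

```bash
python3 r.py
```

```text
-7.850129706555522 to rest (array([ 0.0004, -0.0008,  0.0101]), np.float64(9.036740412016186e-05), np.float64(-7.844952035693884)) [ 0.43584174 -0.06312206  0.27375376] 19.6833 [ 0.84189127  0.39239946 -1.4259821 ] [ 0.00036897 -0.00010939]
```

>>> apply_moves([
  [0.015,0.0005,-0.001,0.004,0],
  [0.015,0.0005,-0.001,0.008,0],
  [0.015,0.0005,-0.001,0.009,0],
  [0.015,0.0005,-0.001,0.009,0],
])

```text
t: 20.02
tool_pos: [0.4354, -0.0628, 0.2661]
tool_rot: [2.367, 2.063, 0.002]
contact_force: [-2.5, -2.3, 6.0]
opening: 0.024
grip_force: 105.0
```

```bash
python3 r.py
```

```text
-7.850129706555522 to rest (array([ 0.0001, -0.0004,  0.0024]), np.float64(4.183423939774222e-05), np.float64(-7.8477327811988875)) [ 0.43540601 -0.06279675  0.26606096] 20.0167 [-2.53887206 -2.25436737  5.9515009 ] [ 0.00210023 -0.00015535]
```

>>> apply_moves([
  [0.015,0,0,0.001,0],
  [0.015,0,0,0.001,0],
  [0.015,0,0,0.001,0],
])

```text
t: 20.27
tool_pos: [0.4354, -0.0628, 0.2651]
tool_rot: [2.367, 2.063, 0.002]
contact_force: [-1.8, -1.8, 5.7]
opening: 0.0243
grip_force: 104.8
```

```bash
python3 r.py; python3 - <<'E'
from m import *
p=eyes.get_image('side'); X=cloud(p); x,y,z=np.moveaxis(X,-1,0)
for yy in np.arange(-.14,.09,.02):
    s=(p['range_z']>0)&(abs(y-yy)<.01)&(abs(x-(.4365+.137*(yy+.06)))<.006)&(z>.1)&(z<.14)
    if s.sum()>3: print(round(yy,3),s.sum(),np.median(z[s])*1000)
E
```

```text
-7.850129706555522 to rest (array([ 0.0002, -0.0003,  0.0015]), np.float64(0.00027802696616507916), np.float64(-7.834199934803442)) [ 0.43538065 -0.06283608  0.26514765] 20.2667 [-1.77204078 -1.84383796  5.68641269] [ 0.00206254 -0.00048939]
-0.12 28 121.51531545794053
-0.1 31 122.01604682084721
-0.08 28 122.10040537925664
-0.06 30 121.61973489056565
-0.04 35 121.6828924344523
-0.02 38 121.610486536606
0.0 33 121.87208614380974
0.02 36 121.93482138849149
0.04 43 121.85808109229379
0.06 38 121.7345109358089
0.08 89 115.68733465370995
```

>>> apply_moves([
  [0.015,0,0,0.0007,0],
  [0.015,0,0,0.0007,0],
  [0.03,0,0,0.0007,0],
  [0.05,0,0,0.0007,0],
  [0.07,0,0,0.0007,0],
  [0.085,0,0,0.0007,0],
  [0.085,0,0,0.0007,0],
  [0.085,0,0,0.0007,0],
  [0.085,0,0,0.0007,0],
])

```text
t: 21.07
tool_pos: [0.4347, -0.0624, 0.2625]
tool_rot: [-2.368, -2.064, 0.0]
contact_force: [-0.3, 0.2, 1.1]
opening: 0.0852
grip_force: 0.0
```

>>> apply_moves([
  [0.085,0,0,-0.01,0],
  [0.085,0,0,-0.03,0],
  [0.085,0,0,-0.06,0],
  [0.085,0,0,-0.09,0],
  [0.085,0,0,-0.12,0],
  [0.085,0,0,-0.13,0],
  [0.085,0,0,-0.13,0],
  [0.085,0,0,-0.13,0],
])

```text
t: 21.73
tool_pos: [0.4346, -0.0624, 0.3928]
tool_rot: [2.368, 2.064, 0.001]
contact_force: [0.1, -0.6, -0.2]
opening: 0.0852
grip_force: 0.0
```

```bash
python3 - <<'E'
from look import *
o=telemetry.get_obs(); print(o['t'],o['tool_pos'],o['opening'],o['contact_force'])
_,p,X=wcloud(); x,y,z=np.moveaxis(X,-1,0)
for yy in np.arange(-.16,.1,.04):
    s=(abs(y-yy)<.008)&(z>.112)&(z<.126)&(x>.38)&(x<.5); print(round(yy,3),s.sum(),x[s].min(),x[s].max(),np.median(z[s])) if s.any() else 0
for n in ['side','scene']: p,X,t=stones(n)
b=p['img'][150:330,170:410]; cv2.imwrite('pics/d8.png',cv2.resize(b,(720,540)))
E
```

```text
21.7333 [ 0.4346 -0.0624  0.3928] 0.08516408926581194 [ 0.0509 -0.6164 -0.1965]
-0.16 155 0.4124941426192274 0.4459633184543987 0.11686521022493362
-0.12 1276 0.3891762701346623 0.46403126710432246 0.1201919456314183
-0.08 816 0.41916489413482455 0.4474399627858192 0.11960271691946228
-0.04 934 0.42430609670788355 0.45256951305258825 0.11966492261059608
0.0 947 0.42949110994927236 0.45701218573030633 0.11975963218534702
0.04 941 0.43525300388514404 0.4632545940382263 0.11963032194218198
0.08 540 0.4157356725535065 0.4668755446357916 0.11923095137180989
side 131 [288. 211.] lo [  11. -118.   20.] hi [ 39. -94.  37.]
side 136 [312. 211.] lo [ -44. -116.   21.] hi [-14. -95.  38.]
side 141 [287. 228.] lo [  6. -50.  21.] hi [ 33. -27.  38.]
side 125 [308. 228.] lo [-40. -49.  22.] hi [-12. -28.  38.]
side 162 [279. 249.] lo [16. 28. 21.] hi [43. 51. 38.]
side 164 [307. 250.] lo [-43.  29.  20.] hi [-16.  50.  38.]
side 194 [277. 272.] lo [13. 98. 21.] hi [ 42. 122.  37.]
side 200 [306. 273.] lo [-45. 101.  22.] hi [-18. 123.  38.]
scene 150 [338. 250.] lo [-38.  93.  21.] hi [-11. 117.  35.]
scene 147 [308. 259.] lo [-36.  22.  21.] hi [-10.  45.  35.]
scene 124 [349. 265.] lo [20. 93. 24.] hi [ 46. 117.  35.]
scene 329 [280. 276.] lo [-31. -56.  22.] hi [ 39. -30.  36.]
scene 161 [244. 277.] lo [ -36. -123.   21.] hi [-10. -98.  35.]
scene 121 [319. 275.] lo [22. 21. 25.] hi [47. 46. 35.]
scene 164 [253. 294.] lo [  17. -123.   23.] hi [ 44. -98.  35.]
```

View pics/d8.png

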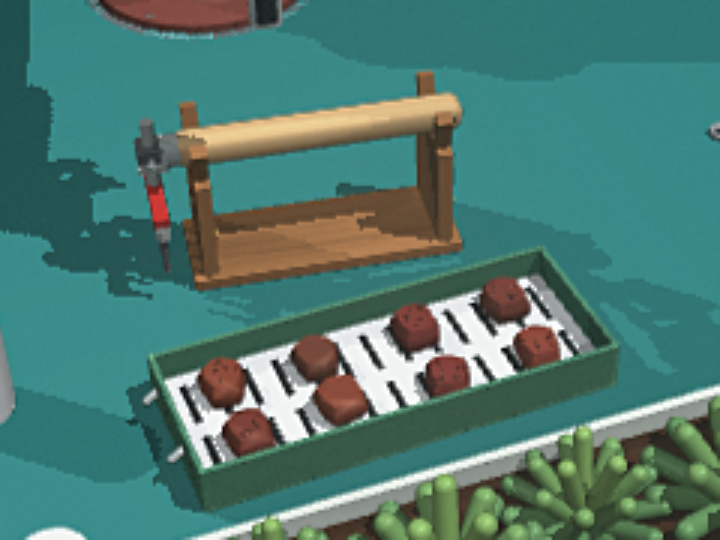

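The rake is back in its rest where it was, at (320,125). The stones lie two per quarter and nothing touches the gripper, so I am handing in.

```bash
python3 -c "
from station import ctrl
print(ctrl.finish_job())"
```

```text
the job is handed in; nothing more can be done
None
```

The job is handed in at about 22 s: all eight stones lie one deep, two in each quarter of the tray, and the rake is back in its rest; the two top stones were pushed off the end row with the tines held about 26 mm above the bed, not drawn along it, and ended up flipped over.

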